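Crank the larger vacuum pump two turns

ROBOT

A 6-joint arm with a two-finger parallel gripper is mounted at the origin on the work surface. World frame = base frame: x ahead of the robot, y to its left, z up, the work surface at z = 0. Lengths are in m, angles in rad, forces in N, time in s.
With the tool pointing down it reaches from about 0.375 to 0.975 m from the base axis. Payload 3.8 kg.
Tool frame: the origin (TCP) lies at the very end of the fingers, on their centre line; the grasp point (between the pads) lies 19 mm behind it; z points along the fingers, y is the line along which they close (so a half turn about z gives the same grasp; the last joint's range is limited). The gripper opens to 85 mm and grips with 20 to 120 N. Pads are 22 mm wide; open, the fingers measure 114 mm over their backs; the gripper's body (76 mm by 85 mm) begins 54 mm behind the grasp point. The pads swing forward as they close: fully open they stand 13 mm farther back than shut.
Start: joints at [1.12, 0.264, 1.604, -0, 1.274, -0.037], TCP at [0.271, 0.618, 0.203] pointing down, gripper open.
Joint ranges: [-2.63, 2.63], [-0.94, 2.18], [0.31, 2.57], [-1.31, 4.45], [0, 2.66], [-2.55, 2.55]. Speed limits (rad/s): [2.57, 2.57, 3.14, 3.14, 3.14, 3.14].

INTERFACE

Orientations are given as a rotation vector (axis times angle).
In Python, from workcell import * gives the robot as it stands.
- The arm moves only by the shell command python3 -m crank 'ROWS' [OPENING] [FORCE]. ROWS is JSON, a list that holds one entry, the list of rows, each a list of 6 numbers: the shift along the tool's x, y, z in cm, then the turn, a rotation vector about the tool's x, y, z in rad. In form: [[[dx, dy, dz, ax, ay, az], ...]]. A call has 1 to 8 rows; each row shifts and turns the commanded pose from where the row before left it, along the tool's axes as they then stand; what a row does not reach is not made up. A row lasts 1/12 s, in which the tool goes at most 41.7 mm and 7.16 degrees, less where a joint would pass 70% of its speed; a pose out of reach is approached as far as the arm can. A call with a gripper value outside its range is refused whole. OPENING is the finger opening in cm, from 0 to 8.54, set as the call begins (- or left out, the last holds). The fingers move at their own pace and stop on an object; FORCE is the grip in N (left out, the last holds). Time passes only in rows, so rows that do not move let the fingers close. It gives the time, the measured TCP pose, the force, the opening and the grip force at its end, in the units of the state.
- read_state(): the state, without advancing time (a new reading comes with each control period).
- read_camera(name): name is "scene" or "side" or "wrist"; returns the picture (420x560x3 uint8, blue, green, red); there is no depth.
- camera_model(name): a dict with "camera_matrix" (3x3 intrinsics, pixels), "R" (3x3) and "t" (3): a world point X has camera coordinates R X + t. Camera axes: x right, y down, z forward; pixel columns grow to the right and rows downward; lengths in m; the calibration is good to about 2 mm. A picture is of the moment at which its call begins: read the wrist's pose just before it. camera_model takes no time and is no camera call; for the wrist camera it gives the pose at the moment of the call.
- finish_job(): hands the job in; it is judged then, once.
The state is a dict: "time": time; "q": joint angles; "joint_vel": joint speeds; "joint_torque": joint torques, N m; "tool_pos": TCP position; "tcp_rot": TCP orientation; "wrist_force": force on the tool from outside, world axes, zero at the start; "torque": the same for the moment, N m; "width": opening from 0.0 (shut) to 1.0 (fully open); "grip_force": force on a finger pad.
Only numpy, scipy, OpenCV 4.12 (cv2) and the standard library are available. Lean on these libraries where they do the work, as an engineer would, in place of code of your own. Each camera call takes 0.05 s, during which the arm holds its last target. There are 200 camera calls.

TASK

Crank the larger of the two hand pumps two full turns clockwise (seen from above), at an even, unhurried pace of no more than one turn in five seconds, keeping hold of the knob so that the crank neither rolls back nor runs away at the heavy point of each turn. Leave the crank standing at its home notch, let go and at rest, and do not move the smaller pump's crank.

Things in the scene. Friction and masses are not known exactly. Their poses are not given: they have to be found in the camera images.
- pump_crank (a joint): larger pump's crank angle, rad: 0 = home (arm over the dark notch line, away from the cylinder), growing clockwise from above, counting on (two turns = 12.57); starts within 0.5 of home. A plunger spring makes it heaviest a third of a turn past home (about 5 N at the knob) and drives it forwards after half a turn. Let go within 0.6 rad of home it stays; elsewhere it flies to home.
- pump_knob_mid (a point): middle of the larger pump's crank knob: upright, black plastic, 27 mm across, 58 mm tall, spinning freely on its pin, so a gripper can carry it round without turning. It stands on the steel crank arm, 60 mm from the shaft; middle 97 mm above the work surface, arm's top 67 mm. The pump's cylinder (77 mm high) begins 105 mm from the shaft.
- pump_axis (a point): point on the larger pump's vertical shaft axis, 97 mm above the work surface: centre of the 60 mm radius circle that the knob's middle follows. The pump is fixed to the slab; grey base plate 240 x 90 mm. x points from the shaft to the aluminium cylinder (home is at -x), z up.
- minipump_knob_mid (a point): middle of the crank knob (19 mm across, 40 mm tall) of the smaller pump: same shape, two thirds the size (base plate 163 x 61 mm), also fixed to the slab; the knob's middle is 66 mm above the work surface. To be left alone.

How it is judged:
On the way, in this order (a step that is already met when the one before it is completed fails the run):
1. the crank has been carried over the heavy point of the first turn (value of joint pump_crank between 3.6 and 6 rad and contact force between the fingers and pump_knob above 0.5 N), for 0.1 s.
2. the crank has been carried over the heavy point of the second turn (value of joint pump_crank between 9.88 and 12.2 rad and contact force between the fingers and pump_knob above 0.5 N), for 0.1 s.
At the end, for the whole second after the job is handed in: The larger pump's crank has gone two turns forward and stands within 0.4 rad (23 degrees) of its home notch (12.17 to 12.97 rad), at rest (value of joint pump_crank between 12.166 and 12.966 rad and velocity of joint pump_crank between -0.1 and 0.1 rad/s); the robot touches nothing.
It fails at once if the crank runs away or is rushed (over 4 rad/s outside the last half radian about home) (value of joint pump_crank between 0.7 and 12 rad and velocity of joint pump_crank above 4 rad/s).
It fails at once if the crank rolls back (over 1 rad/s backwards while away from home) (value of joint pump_crank between 0.7 and 12 rad and velocity of joint pump_crank below -1 rad/s).
It fails at once if the crank is turned the wrong way round (value of joint pump_crank below -1.5 rad).
It fails at once if the crank is carried well beyond two turns (value of joint pump_crank above 13.8 rad).
It fails at once if the smaller pump's crank is moved (distance of minipump_knob_mid from where it was at the start of the episode above 0.015 m).
It also fails if it takes over 64 s, if anything falls off the work surface, if the arm or the gripper's body presses on something with over 40 N, if the wrist force passes 120 N, or if a joint passes its speed limit or range.

## Working session

There is one attempt and no reset: what is moved stays moved. The work goes in short steps, Python scripts to look and compute and a shell command to move; the robot and the scene stay as the last step left them, time stands still between calls to the robot, and variables do not carry over. Pictures are saved under pics/ and viewed, at most 10 in all, crops included, and the job is handed in when it is done.

```bash
mkdir -p pics; ls; python3 - <<'E'
from workcell import *
import cv2
s=read_state();print(s)
for n in("scene","side"):
    cv2.imwrite(f"pics/{n}0.png",read_camera(n))
    m=camera_model(n);print(n,m)
E
```

```text
pics
{'time': 0.0, 'q': array([ 1.12010071e+00,  2.64770765e-01,  1.60537508e+00,  4.49855571e-05,
        1.27367788e+00, -3.68920830e-02]), 'joint_vel': array([-0.00021269, -0.00159864,  0.00045706,  0.00096587, -0.00052417,
       -0.00043704]), 'joint_torque': array([-1.36520925e-03, -5.15094709e+01, -3.67317080e+01,  9.25128688e-05,
        1.27866291e-02,  7.93375648e-06]), 'tool_pos': array([0.27105333, 0.61732861, 0.20194963]), 'tcp_rot': array([-0.64527414, -3.07401506,  0.00338399]), 'wrist_force': array([ 0.01954975,  0.51892796, -0.16956703]), 'torque': array([-0.00298151, -0.00725926,  0.04343771]), 'grip_force': 0.0, 'width': 0.9979572785270848}
scene {'camera_matrix': array([[389.34418415,   0.        , 283.130461  ],
       [  0.        , 389.34418415, 214.19776629],
       [  0.        ,   0.        ,   1.        ]]), 'R': array([[-0.62212135,  0.7827306 ,  0.01725789],
       [ 0.51460406,  0.42542567, -0.74444319],
       [-0.59004041, -0.45425302, -0.66746274]]), 't': array([ 0.30452468, -0.19585697,  1.06613103])}
side {'camera_matrix': array([[494.97896837,   0.        , 281.82745621],
       [  0.        , 494.97896837, 204.72038195],
       [  0.        ,   0.        ,   1.        ]]), 'R': array([[ 0.94707011, -0.32040584,  0.01995756],
       [-0.19228895, -0.61596148, -0.76394791],
       [ 0.25706646,  0.71967461, -0.64496921]]), 't': array([-0.47774377,  0.14424847,  0.87410909])}
```

View pics/scene0.png

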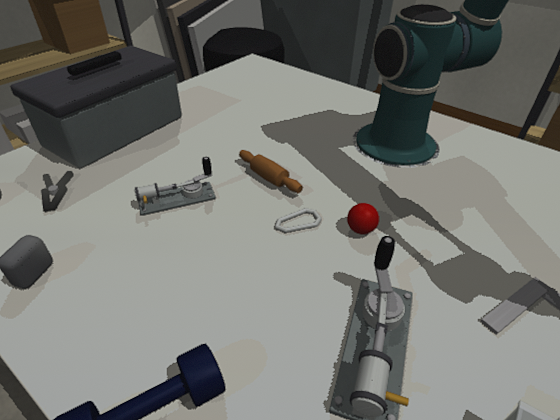

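View pics/side0.png

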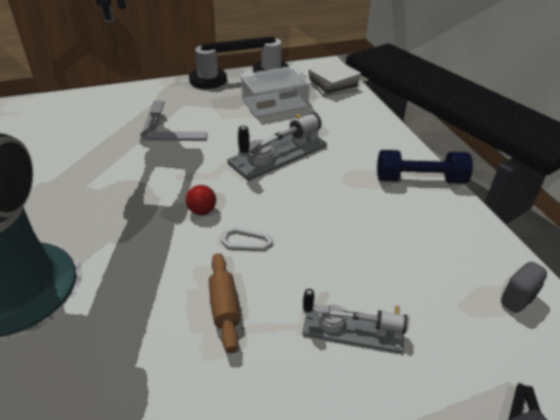

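The scene view shows the large pump at lower right, with its knob at about (385,253), and the small one at (175,190). In the side view the large knob is at about (243,139). I'll enlarge both.

```bash
python3 - <<'E'
import cv2,numpy as np
a=cv2.imread("pics/scene0.png")[225:420,320:450]; b=cv2.imread("pics/side0.png")[100:185,215:345]
a=cv2.resize(a,None,fx=3,fy=3,interpolation=2);b=cv2.resize(b,None,fx=3,fy=3,interpolation=2)
c=np.zeros((585,780,3),np.uint8);c[:,:390]=a;c[:255,390:]=b
cv2.imwrite("pics/crop0.png",c)
E
```

```text
(no output)
```

View pics/crop0.png

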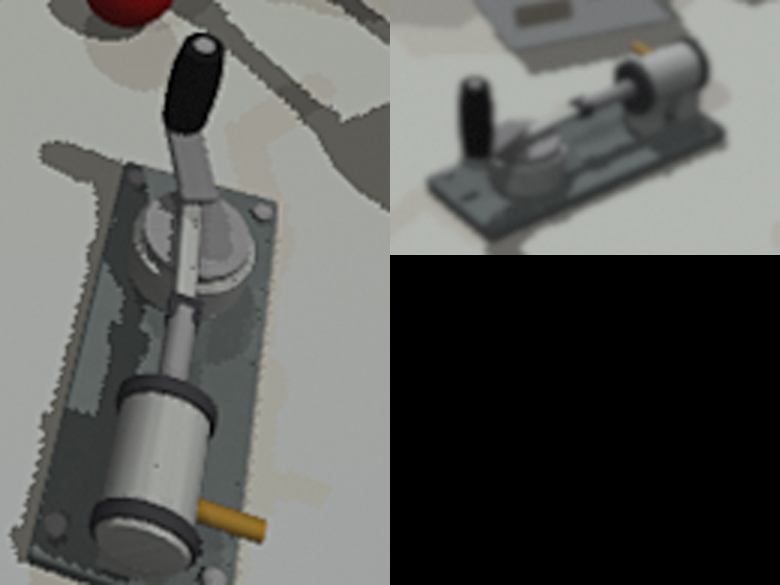

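```bash
cat > h.py <<'E'
from workcell import *
import numpy as np, cv2
from scipy.spatial.transform import Rotation as Ro
def ray(n,u,v,z,m=None):
    m=m or camera_model(n);R=m["R"];t=m["t"];c=-R.T@t
    d=R.T@np.linalg.inv(m["camera_matrix"])@np.array([u,v,1.]);return c+d*(z-c[2])/d[2]
def proj(n,X,m=None):
    m=m or camera_model(n);p=m["camera_matrix"]@(m["R"]@np.asarray(X)+m["t"]);return p[:2]/p[2]
E
python3 - <<'E'
from h import *
np.set_printoptions(precision=4,suppress=True)
S=lambda x,y,z:ray("scene",320+x/3,225+y/3,z)
D=lambda x,y,z:ray("side",215+(x-390)/3,100+y/3,z)
print("knob",S(194,85,.097),D(477,118,.097), "top",S(204,44,.126),D(475,80,.126))
for z in (0.005,.012):print("corners",S(125,163,z),S(277,204,z),S(28,555,z),S(237,578,z),"side",D(430,183,z),D(490,236,z),D(725,134,z))
print("disc",S(198,235,.05),D(531,155,.05))
E
```

```text
knob [0.4792 0.199  0.097 ] [0.4813 0.1942 0.097 ] top [0.4772 0.1976 0.126 ] [0.482  0.1988 0.126 ]
corners [0.4758 0.1706 0.005 ] [0.4459 0.2551 0.005 ] [0.7029 0.2505 0.005 ] [0.6518 0.3298 0.005 ] side [0.4565 0.2533 0.005 ] [0.4829 0.1729 0.005 ] [0.7068 0.2501 0.005 ]
corners [0.4814 0.1726 0.012 ] [0.4518 0.2561 0.012 ] [0.7056 0.2515 0.012 ] [0.6552 0.3298 0.012 ] side [0.4544 0.2436 0.012 ] [0.4805 0.164  0.012 ] [0.7022 0.2404 0.012 ]
disc [0.5293 0.2373 0.05  ] [0.5248 0.2038 0.05  ]
```

The plate's yaw is about 19.4° and the axis is near (0.526, 0.235). The knob is at about (0.480, 0.197), which puts the crank near -0.35 rad. I'll turn the tool so that its x points along pump +y and its y along pump +x, then go above for a wrist look.

```bash
python3 -m crank '[[[0,0,-0.4,0,0,0.117],[0,0,-0.4,0,0,0.117],[0,0,-0.4,0,0,0.117],[0,0,-0.4,0,0,0.117],[0,0,-0.4,0,0,0.117],[0,0,-0.4,0,0,0.117],[0,0,-0.4,0,0,0.117]]]' 8.5 60
python3 -m crank '[[[-1.5,0.3,0,0,0,0],[-3,0.6,0,0,0,0],[-3.2,0.6,0,0,0,0],[-3.2,0.6,0,0,0,0],[-3.2,0.6,0,0,0,0],[-3.2,0.6,0,0,0,0],[-3.2,0.6,0,0,0,0],[-3.2,0.6,0,0,0,0]]]'
python3 -m crank '[[[-3.2,0.6,0,0,0,0],[-3.2,0.6,0,0,0,0],[-3.2,0.6,0,0,0,0],[-3.2,0.6,0,0,0,0],[-3.2,0.6,0,0,0,0],[-3,0.6,0,0,0,0],[-1.5,0.3,0,0,0,0],[0,0,0,0,0,0]]]'
python3 - <<'E'
from h import *
import pickle
s=read_state();m=camera_model("wrist");cv2.imwrite("pics/w1.png",read_camera("wrist"))
pickle.dump(m,open("w1.pkl","wb"))
print(s["time"],s["tool_pos"],Ro.from_rotvec(s["tcp_rot"]).as_matrix().round(4),s["q"].round(3),s["wrist_force"])
E
```

```text
time: 0.68
tool_pos: [0.2712, 0.6176, 0.2306]
tcp_rot: [1.823, 2.558, -0.002]
wrist_force: [0.6, 0.2, -0.1]
width: 0.995
grip_force: 0.0
time: 1.35
tool_pos: [0.3928, 0.4068, 0.2306]
tcp_rot: [1.812, 2.566, -0.002]
wrist_force: [0.9, 0.7, 0.2]
width: 0.997
grip_force: 0.0
time: 2.02
tool_pos: [0.4982, 0.2251, 0.2306]
tcp_rot: [1.818, 2.561, -0.003]
wrist_force: [0.5, 0.4, 0.3]
width: 0.997
grip_force: 0.0
2.0167 [0.498195   0.22506636 0.23062756] [[-3.301e-01  9.440e-01 -3.000e-04]
 [ 9.439e-01  3.301e-01 -1.900e-03]
 [-1.700e-03 -9.000e-04 -1.000e+00]] [ 0.38   0.005  1.845 -0.002  1.292  0.044] [0.54149224 0.3776967  0.29477642]
```

View pics/w1.png

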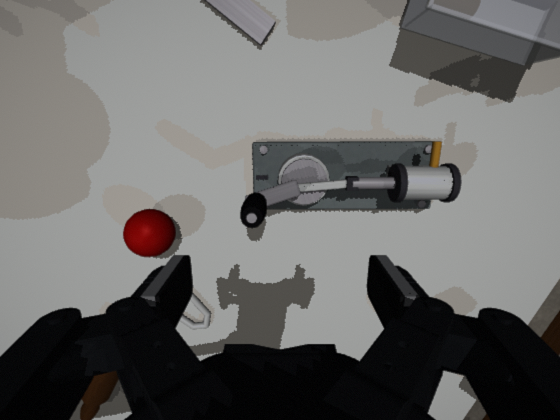

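The wrist view shows the plate corners at (253,142), (254,210) and (441,141), the disc centre near (303,179), the knob top at (252,217), and the notch at (262,177).

```bash
python3 - <<'E'
from h import *
import pickle
m=pickle.load(open("w1.pkl","rb"));np.set_printoptions(precision=4,suppress=True)
img=cv2.imread("pics/w1.png")[125:245,225:325]
cv2.imwrite("pics/w1c.png",cv2.resize(img,None,fx=5,fy=5,interpolation=cv2.INTER_CUBIC))
W=lambda u,v,z:ray("wrist",u,v,z,m)
for z in(0,.01):
  a,b,c=W(253,142,z),W(254,210,z),W(441,141,z);print(z,a,b,c,np.linalg.norm(a-b),np.linalg.norm(c-a),np.arctan2(*(c-a)[[1,0]]))
print("disc",[W(303,179,z) for z in(.03,.05)],"notch",W(262,177,.01),"knobtop",W(252,217,.126))
E
```

```text
0 [0.4505 0.2543 0.    ] [0.4807 0.1656 0.    ] [0.6836 0.3375 0.    ] 0.09369685016607855 0.2475012899320958 0.34285226751159525
0.01 [0.4511 0.2552 0.01  ] [0.4806 0.1687 0.01  ] [0.6784 0.3364 0.01  ] 0.09135975193117088 0.24132781849935944 0.34285226751159525
disc [array([0.526 , 0.2345, 0.03  ]), array([0.5232, 0.2376, 0.05  ])] notch [0.4764 0.2159 0.01  ] knobtop [0.4791 0.1981 0.126 ]
```

View pics/w1c.png

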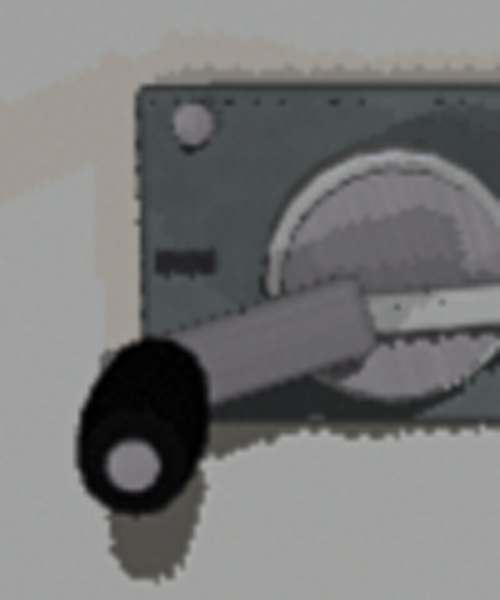

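```bash
python3 -m crank '[[[-0.5,-0.7,0.5,0,0,0],[-0.5,-0.7,1,0,0,0],[-0.5,-0.7,1,0,0,0],[-0.5,-0.6,1.5,0,0,0],[0,0,1,0,0,0],[0,0,1,0,0,0],[0,0,0.5,0,0,0],[0,0,0,0,0,0]]]' 6.5 60
python3 - <<'E'
from h import *
import pickle
s=read_state();m=camera_model("wrist");cv2.imwrite("pics/w2.png",read_camera("wrist"))
np.set_printoptions(precision=4,suppress=True)
print(s["time"],s["tool_pos"],proj("wrist",[.4795,.1975,.126],m),proj("wrist",[.5262,.2342,.06],m))
E
```

```text
time: 2.73
tool_pos: [0.4772, 0.2013, 0.1646]
tcp_rot: [-1.814, -2.563, 0.003]
wrist_force: [-0.2, 0.3, 0.7]
width: 0.76
grip_force: 0.0
2.7333 [0.4772 0.2013 0.1646] [281.1236 226.1353] [340.8917 183.1063]
```

View pics/w2.png

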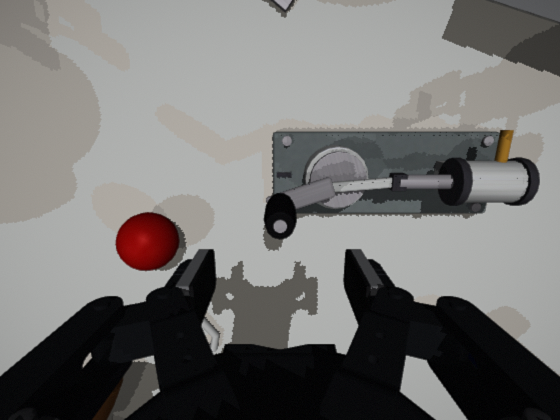

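The knob's cap is at (280,227), where predicted. I'll descend and close.

```bash
python3 -m crank '[[[-0.2,0,0.8,0,0,0],[-0.2,0,1.3,0,0,0],[0,0,1.5,0,0,0],[0,0,1.5,0,0,0],[0,0,1.5,0,0,0],[0,0,1.1,0,0,0],[0,0,0.6,0,0,0],[0,0,0,0,0,0]]]' 6.5 60
python3 -m crank '[[[0,0,0,0,0,0],[0,0,0,0,0,0],[0,0,0,0,0,0],[0,0,0,0,0,0],[0,0,0,0,0,0],[0,0,0,0,0,0],[0,0,0,0,0,0],[0,0,0,0,0,0]]]' 2 60
python3 - <<'E'
from h import *
s=read_state();np.set_printoptions(precision=4,suppress=True)
R=Ro.from_rotvec(s["tcp_rot"]).as_matrix();d=s["tool_pos"]-[.526,.2345,.081]
print(s["tool_pos"],R,"rel axis in tool",R.T@d,"f tool",R.T@s["wrist_force"])
E
```

```text
time: 3.45
tool_pos: [0.4788, 0.197, 0.0818]
tcp_rot: [-1.815, -2.562, 0.003]
wrist_force: [0.1, -0.0, -0.6]
width: 0.762
grip_force: 0.0
time: 4.12
tool_pos: [0.4797, 0.197, 0.0847]
tcp_rot: [1.816, 2.563, -0.001]
wrist_force: [-2.7, -1.7, 5.3]
width: 0.253
grip_force: 58.3
[0.4797 0.197  0.0847] [[-0.3317  0.9434  0.    ]
 [ 0.9434  0.3317 -0.0005]
 [-0.0005 -0.0002 -1.    ]] rel axis in tool [-0.02   -0.0561 -0.0037] f tool [-0.6889 -3.1444 -5.2777]
```

Gripped: the radius from the axis is 59.6 mm and the angle about -0.34. Next I'll work out the row table: ramp to 0, then 80 rows per turn (0.94 rad/s).

```bash
python3 - <<'E'
import numpy as np,json
def tab(th,r=6.0):
    p=np.round(np.c_[r*np.sin(th),-r*np.cos(th)],2);return np.diff(p,axis=0).round(2)
th=-.34+.34*np.cumsum([0,1,3,5,6,7,7,7,7])/43
def show(t):print(json.dumps([[ [float(a) for a in r]+[0]*4 for r in t]],separators=(",",":")).replace(".0,",",").replace("0.","."))
show(tab(th))
t=tab(np.arange(81)*2*np.pi/80)
for i in range(0,80,8):print(i//8);show(t[i:i+8])
E
cat > st.py <<'E'
from h import *
s=read_state();np.set_printoptions(precision=4,suppress=True)
R=Ro.from_rotvec(s["tcp_rot"]).as_matrix();d=R.T@(s["tool_pos"]-[.526,.2345,.081])
th=np.arctan2(d[0],-d[1]);f=R.T@s["wrist_force"]
print("th",th.round(3),"r",np.hypot(*d[:2]).round(4),"z",s["tool_pos"][2].round(4),"f",f.round(1),"radial",(f[0]*np.sin(th)-f[1]*np.cos(th)).round(1),"tang",(f[0]*np.cos(th)+f[1]*np.sin(th)).round(1),"grip",round(s["grip_force"],1),s["time"])
E
```

```text
[[[.04,-.01,0,0,0,0],[.14,-.05,0,0,0,0],[.23,-.06,0,0,0,0],[.27,-.07,0,0,0,0],[.33,-.07,0,0,0,0],[.33,-.04,0,0,0,0],[.33,-.03,0,0,0,0],[.33,-.01,0,0,0,0]]]
0
[[[.47,.02,0,0,0,0],[.47,.05,0,0,0,0],[.46,.1,0,0,0,0],[.45,.12,0,0,0,0],[.45,.17,0,0,0,0],[.42,.19,0,0,0,0],[.41,.23,0,0,0,0],[.4,.27,0,0,0,0]]]
1
[[[.37,.29,0,0,0,0],[.34,.32,0,0,0,0],[.32,.34,0,0,0,0],[.29,.37,0,0,0,0],[.27,.4,0,0,0,0],[.23,.41,0,0,0,0],[.19,.42,0,0,0,0],[.17,.45,0,0,0,0]]]
2
[[[.12,.45,0,0,0,0],[.1,.46,0,0,0,0],[.05,.47,0,0,0,0],[.02,.47,0,0,0,0],[-.02,.47,0,0,0,0],[-.05,.47,0,0,0,0],[-.1,.46,0,0,0,0],[-.12,.45,0,0,0,0]]]
3
[[[-.17,.45,0,0,0,0],[-.19,.42,0,0,0,0],[-.23,.41,0,0,0,0],[-.27,.4,0,0,0,0],[-.29,.37,0,0,0,0],[-.32,.34,0,0,0,0],[-.34,.32,0,0,0,0],[-.37,.29,0,0,0,0]]]
4
[[[-.4,.27,0,0,0,0],[-.41,.23,0,0,0,0],[-.42,.19,0,0,0,0],[-.45,.17,0,0,0,0],[-.45,.12,0,0,0,0],[-.46,.1,0,0,0,0],[-.47,.05,0,0,0,0],[-.47,.02,0,0,0,0]]]
5
[[[-.47,-.02,0,0,0,0],[-.47,-.05,0,0,0,0],[-.46,-.1,0,0,0,0],[-.45,-.12,0,0,0,0],[-.45,-.17,0,0,0,0],[-.42,-.19,0,0,0,0],[-.41,-.23,0,0,0,0],[-.4,-.27,0,0,0,0]]]
6
[[[-.37,-.29,0,0,0,0],[-.34,-.32,0,0,0,0],[-.32,-.34,0,0,0,0],[-.29,-.37,0,0,0,0],[-.27,-.4,0,0,0,0],[-.23,-.41,0,0,0,0],[-.19,-.42,0,0,0,0],[-.17,-.45,0,0,0,0]]]
7
[[[-.12,-.45,0,0,0,0],[-.1,-.46,0,0,0,0],[-.05,-.47,0,0,0,0],[-.02,-.47,0,0,0,0],[.02,-.47,0,0,0,0],[.05,-.47,0,0,0,0],[.1,-.46,0,0,0,0],[.12,-.45,0,0,0,0]]]
8
[[[.17,-.45,0,0,0,0],[.19,-.42,0,0,0,0],[.23,-.41,0,0,0,0],[.27,-.4,0,0,0,0],[.29,-.37,0,0,0,0],[.32,-.34,0,0,0,0],[.34,-.32,0,0,0,0],[.37,-.29,0,0,0,0]]]
9
[[[.4,-.27,0,0,0,0],[.41,-.23,0,0,0,0],[.42,-.19,0,0,0,0],[.45,-.17,0,0,0,0],[.45,-.12,0,0,0,0],[.46,-.1,0,0,0,0],[.47,-.05,0,0,0,0],[.47,-.02,0,0,0,0]]]
```

```bash
python3 st.py
```

```text
th -0.342 r 0.0596 z 0.0847 f [-0.7 -3.1 -5.3] radial 3.2 tang 0.4 grip 58.3 4.1167
```

```bash
python3 -m crank '[[[0.04,-0.01,-0.1,0,0,0],[0.14,-0.05,-0.1,0,0,0],[0.23,-0.06,0,0,0,0],[0.27,-0.07,0,0,0,0],[0.33,-0.07,0,0,0,0],[0.33,-0.04,0,0,0,0],[0.33,-0.03,0,0,0,0],[0.33,-0.01,0,0,0,0]]]' 2 60 >/dev/null; python3 st.py
python3 -m crank '[[[0.47,0.02,0,0,0,0],[0.47,0.05,0,0,0,0],[0.46,0.1,0,0,0,0],[0.45,0.12,0,0,0,0],[0.45,0.17,0,0,0,0],[0.42,0.19,0,0,0,0],[0.41,0.23,0,0,0,0],[0.4,0.27,0,0,0,0]]]' >/dev/null; python3 st.py
```

```text
th 0.012 r 0.06 z 0.0849 f [-0.4 -1.   5.1] radial 1.0 tang -0.4 grip 58.7 4.7833
th 0.643 r 0.0604 z 0.0849 f [ 1.4 -3.7  6. ] radial 3.8 tang -1.1 grip 58.6 5.45
```

Tracking well, with small forces. Carrying on through the heavy point.

```bash
python3 -m crank '[[[0.37,0.29,0.05,0,0,0],[0.34,0.32,0.05,0,0,0],[0.32,0.34,0,0,0,0],[0.29,0.37,0,0,0,0],[0.27,0.4,0,0,0,0],[0.23,0.41,0,0,0,0],[0.19,0.42,0,0,0,0],[0.17,0.45,0,0,0,0]]]' >/dev/null; python3 st.py
python3 -m crank '[[[0.12,0.45,0,0,0,0],[0.1,0.46,0,0,0,0],[0.05,0.47,0,0,0,0],[0.02,0.47,0,0,0,0],[-0.02,0.47,0,0,0,0],[-0.05,0.47,0,0,0,0],[-0.1,0.46,0,0,0,0],[-0.12,0.45,0,0,0,0]]]' >/dev/null; python3 st.py
python3 -m crank '[[[-0.17,0.45,0,0,0,0],[-0.19,0.42,0,0,0,0],[-0.23,0.41,0,0,0,0],[-0.27,0.4,0,0,0,0],[-0.29,0.37,0,0,0,0],[-0.32,0.34,0,0,0,0],[-0.34,0.32,0,0,0,0],[-0.37,0.29,0,0,0,0]]]' >/dev/null; python3 st.py
```

```text
th 1.287 r 0.0607 z 0.0849 f [ 2.2 -3.6  0.5] radial 3.1 tang -2.8 grip 59.3 6.1167
th 1.906 r 0.0607 z 0.0849 f [ 2.6 -4.4 -1. ] radial 1.0 tang -5.0 grip 59.8 6.7833
th 2.522 r 0.0605 z 0.0848 f [ 1.9 -5.5 -3.4] radial -3.4 tang -4.8 grip 60.0 7.45
```

```bash
python3 -m crank '[[[-0.4,0.27,0,0,0,0],[-0.41,0.23,0,0,0,0],[-0.42,0.19,0,0,0,0],[-0.45,0.17,0,0,0,0],[-0.45,0.12,0,0,0,0],[-0.46,0.1,0,0,0,0],[-0.47,0.05,0,0,0,0],[-0.47,0.02,0,0,0,0]]]' >/dev/null; python3 st.py
python3 -m crank '[[[-0.47,-0.02,0,0,0,0],[-0.47,-0.05,0,0,0,0],[-0.46,-0.1,0,0,0,0],[-0.45,-0.12,0,0,0,0],[-0.45,-0.17,0,0,0,0],[-0.42,-0.19,0,0,0,0],[-0.41,-0.23,0,0,0,0],[-0.4,-0.27,0,0,0,0]]]' >/dev/null; python3 st.py
python3 -m crank '[[[-0.37,-0.29,0,0,0,0],[-0.34,-0.32,0,0,0,0],[-0.32,-0.34,0,0,0,0],[-0.29,-0.37,0,0,0,0],[-0.27,-0.4,0,0,0,0],[-0.23,-0.41,0,0,0,0],[-0.19,-0.42,0,0,0,0],[-0.17,-0.45,0,0,0,0]]]' >/dev/null; python3 st.py
```

```text
th -3.13 r 0.0602 z 0.0848 f [ 1.2 -7.2 -4.6] radial -7.2 tang -1.1 grip 60.1 8.1167
th -2.501 r 0.0597 z 0.0848 f [ 3.  -8.3 -5.3] radial -8.4 tang 2.5 grip 60.3 8.7833
th -1.893 r 0.0595 z 0.0848 f [ 5.5 -5.  -2.3] radial -6.8 tang 3.0 grip 59.9 9.45
```

```bash
python3 -m crank '[[[-0.12,-0.45,0,0,0,0],[-0.1,-0.46,0,0,0,0],[-0.05,-0.47,0,0,0,0],[-0.02,-0.47,0,0,0,0],[0.02,-0.47,0,0,0,0],[0.05,-0.47,0,0,0,0],[0.1,-0.46,0,0,0,0],[0.12,-0.45,0,0,0,0]]]' >/dev/null; python3 st.py
python3 -m crank '[[[0.17,-0.45,0,0,0,0],[0.19,-0.42,0,0,0,0],[0.23,-0.41,0,0,0,0],[0.27,-0.4,0,0,0,0],[0.29,-0.37,0,0,0,0],[0.32,-0.34,0,0,0,0],[0.34,-0.32,0,0,0,0],[0.37,-0.29,0,0,0,0]]]' >/dev/null; python3 st.py
python3 -m crank '[[[0.4,-0.27,0,0,0,0],[0.41,-0.23,0,0,0,0],[0.42,-0.19,0,0,0,0],[0.45,-0.17,0,0,0,0],[0.45,-0.12,0,0,0,0],[0.46,-0.1,0,0,0,0],[0.47,-0.05,0,0,0,0],[0.47,-0.02,0,0,0,0]]]' >/dev/null; python3 st.py
```

```text
th -1.282 r 0.0594 z 0.0848 f [3.9 0.7 1.1] radial -3.9 tang 0.5 grip 59.4 10.1167
th -0.634 r 0.0595 z 0.0848 f [-0.6  0.2 -3. ] radial 0.2 tang -0.6 grip 60.1 10.7833
th 0.008 r 0.06 z 0.0848 f [-1.4 -2.1 -6.2] radial 2.1 tang -1.4 grip 60.5 11.45
```

First turn done. Now the same again for the second turn.

```bash
python3 -m crank '[[[0.47,0.02,0,0,0,0],[0.47,0.05,0,0,0,0],[0.46,0.1,0,0,0,0],[0.45,0.12,0,0,0,0],[0.45,0.17,0,0,0,0],[0.42,0.19,0,0,0,0],[0.41,0.23,0,0,0,0],[0.4,0.27,0,0,0,0]]]' >/dev/null; python3 st.py
python3 -m crank '[[[0.37,0.29,0,0,0,0],[0.34,0.32,0,0,0,0],[0.32,0.34,0,0,0,0],[0.29,0.37,0,0,0,0],[0.27,0.4,0,0,0,0],[0.23,0.41,0,0,0,0],[0.19,0.42,0,0,0,0],[0.17,0.45,0,0,0,0]]]' >/dev/null; python3 st.py
python3 -m crank '[[[0.12,0.45,0,0,0,0],[0.1,0.46,0,0,0,0],[0.05,0.47,0,0,0,0],[0.02,0.47,0,0,0,0],[-0.02,0.47,0,0,0,0],[-0.05,0.47,0,0,0,0],[-0.1,0.46,0,0,0,0],[-0.12,0.45,0,0,0,0]]]' >/dev/null; python3 st.py
python3 -m crank '[[[-0.17,0.45,0,0,0,0],[-0.19,0.42,0,0,0,0],[-0.23,0.41,0,0,0,0],[-0.27,0.4,0,0,0,0],[-0.29,0.37,0,0,0,0],[-0.32,0.34,0,0,0,0],[-0.34,0.32,0,0,0,0],[-0.37,0.29,0,0,0,0]]]' >/dev/null; python3 st.py
```

```text
th 0.641 r 0.0605 z 0.0847 f [-0.5 -2.3 -6.4] radial 1.6 tang -1.8 grip 60.5 12.1167
th 1.261 r 0.0608 z 0.0847 f [-0.9 -2.8 -8.6] radial -0.0 tang -2.9 grip 60.6 12.7833
th 1.867 r 0.0608 z 0.0847 f [ 1.2 -4.7 -8.4] radial -0.3 tang -4.9 grip 60.9 13.45
th 2.481 r 0.0605 z 0.0848 f [ 3.7 -4.1 -8.3] radial -0.9 tang -5.5 grip 60.7 14.1167
```

```bash
python3 -m crank '[[[-0.4,0.27,0,0,0,0],[-0.41,0.23,0,0,0,0],[-0.42,0.19,0,0,0,0],[-0.45,0.17,0,0,0,0],[-0.45,0.12,0,0,0,0],[-0.46,0.1,0,0,0,0],[-0.47,0.05,0,0,0,0],[-0.47,0.02,0,0,0,0]]]' >/dev/null; python3 st.py
python3 -m crank '[[[-0.47,-0.02,0,0,0,0],[-0.47,-0.05,0,0,0,0],[-0.46,-0.1,0,0,0,0],[-0.45,-0.12,0,0,0,0],[-0.45,-0.17,0,0,0,0],[-0.42,-0.19,0,0,0,0],[-0.41,-0.23,0,0,0,0],[-0.4,-0.27,0,0,0,0]]]' >/dev/null; python3 st.py
python3 -m crank '[[[-0.37,-0.29,0,0,0,0],[-0.34,-0.32,0,0,0,0],[-0.32,-0.34,0,0,0,0],[-0.29,-0.37,0,0,0,0],[-0.27,-0.4,0,0,0,0],[-0.23,-0.41,0,0,0,0],[-0.19,-0.42,0,0,0,0],[-0.17,-0.45,0,0,0,0]]]' >/dev/null; python3 st.py
```

```text
th 3.123 r 0.06 z 0.0848 f [ 0.6 -2.  -7. ] radial -2.0 tang -0.6 grip 60.5 14.7833
th -2.51 r 0.0596 z 0.0848 f [-1.5 -3.2 -7.9] radial -1.6 tang 3.1 grip 60.7 15.45
th -1.879 r 0.0593 z 0.0847 f [ 0.5 -3.3 -8.6] radial -1.5 tang 3.0 grip 60.6 16.1167
```

```bash
python3 -m crank '[[[-0.12,-0.45,0,0,0,0],[-0.1,-0.46,0,0,0,0],[-0.05,-0.47,0,0,0,0],[-0.02,-0.47,0,0,0,0],[0.02,-0.47,0,0,0,0],[0.05,-0.47,0,0,0,0],[0.1,-0.46,0,0,0,0],[0.12,-0.45,0,0,0,0]]]' >/dev/null; python3 st.py
python3 -m crank '[[[0.17,-0.45,0,0,0,0],[0.19,-0.42,0,0,0,0],[0.23,-0.41,0,0,0,0],[0.27,-0.4,0,0,0,0],[0.29,-0.37,0,0,0,0],[0.32,-0.34,0,0,0,0],[0.34,-0.32,0,0,0,0],[0.37,-0.29,0,0,0,0]]]' >/dev/null; python3 st.py
python3 -m crank '[[[0.4,-0.27,0,0,0,0],[0.41,-0.23,0,0,0,0],[0.42,-0.19,0,0,0,0],[0.45,-0.17,0,0,0,0],[0.4,-0.12,0,0,0,0],[0.35,-0.08,0,0,0,0],[0.25,-0.03,0,0,0,0],[0.15,-0.01,0,0,0,0]]]' >/dev/null; python3 st.py
python3 -m crank '[[[0.15,-0.02,0,0,0,0],[0.1,-0.02,0,0,0,0],[0,0,0,0,0,0],[0,0,0,0,0,0],[0,0,0,0,0,0]]]' >/dev/null; python3 st.py
```

```text
th -1.26 r 0.0593 z 0.0848 f [ 0.2 -0.6 -4.9] radial 0.0 tang 0.6 grip 60.3 16.7833
th -0.63 r 0.0595 z 0.0848 f [-1.3 -0.9 -6. ] radial 1.5 tang -0.5 grip 60.4 17.45
th -0.108 r 0.0599 z 0.0847 f [-1.7 -2.9 -7.6] radial 3.1 tang -1.3 grip 60.6 18.1167
th -0.066 r 0.0599 z 0.0847 f [-0.5 -1.9 -7.3] radial 1.9 tang -0.4 grip 60.6 18.5333
```

Standing about 0.07 rad short of home, which is within tolerance. I'll release, lift clear and check.

```bash
python3 -m crank '[[[0,0,-0.1,0,0,0],[0,0,0,0,0,0],[0,0,0,0,0,0],[0,0,0,0,0,0],[0,0,0,0,0,0],[0,0,0,0,0,0],[0,0,0,0,0,0],[0,0,0,0,0,0]]]' 6.5
python3 -m crank '[[[0,0,-0.5,0,0,0],[0,0,-1.5,0,0,0],[0,0,-2,0,0,0],[0,0,-2,0,0,0],[0,0,-2,0,0,0],[0,0,-2,0,0,0],[0,0,-2,0,0,0],[0,0,-1,0,0,0]]]'
python3 -m crank '[[[0,0,0,0,0,0],[0,0,0,0,0,0],[0,0,0,0,0,0],[0,0,0,0,0,0]]]'
python3 -c '
from h import *
cv2.imwrite("pics/end.png",read_camera("wrist"))'
```

```text
time: 19.2
tool_pos: [0.4714, 0.2108, 0.0852]
tcp_rot: [-1.816, -2.563, 0.0]
wrist_force: [0.1, 0.3, -0.1]
width: 0.762
grip_force: 0.0
time: 19.87
tool_pos: [0.4728, 0.2113, 0.2187]
tcp_rot: [1.815, 2.561, 0.006]
wrist_force: [0.3, 0.4, 0.5]
width: 0.76
grip_force: 0.0
time: 20.2
tool_pos: [0.4703, 0.2104, 0.2134]
tcp_rot: [-1.815, -2.562, 0.004]
wrist_force: [-0.2, -0.3, -0.1]
width: 0.759
grip_force: 0.0
```

View pics/end.png

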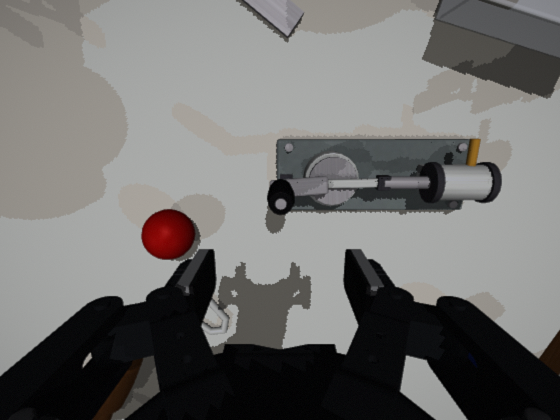

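The crank stands on the notch line: the knob is at (281,199), with the arm nearly parallel to the plate. The gripper is clear, so I'm handing in.

```bash
python3 -c '
from workcell import *
print(finish_job())'
```

```text
the job is handed in; nothing more can be done
None
```

I cranked the larger pump two full turns clockwise at about 0.94 rad/s (one turn in 6.7 s), held the knob throughout, and let go about 0.07 rad short of its home notch; the smaller pump was never approached, and the job is handed in, though no verdict was shown.

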